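Load the gear into the kitting carousel and index it

TASK

Lay the spur gear flat, hub up, in the empty nest of the kitting carousel that stands at the fixed loading pointer, and let go of it. Then turn the carousel, which has a grip bar at its centre, just one click clockwise (seen from above) and no farther, so that the gear moves on in its nest and the next nest comes to the pointer; leave the wheel resting in that click.

Things in the scene. Friction and masses are not known exactly. Their poses are not given: they have to be found in the camera images.
- gear_centre (a point): Loose steel spur gear to load, lying flat on the bench, hub up: toothed disc 49 mm across, 12 mm thick, plus a plain round hub 23 mm across on top rising 9 mm more (21 mm in all). Point on its axis, 10.5 mm above its underside; z up along the axis. A ball bearing of like size (52 mm across, 15 mm high, no teeth or hub) and a V-block near it are not wanted.
- nest (a point): Nest to load: shallow round grey cup on the wheel, at the start at the base's fixed dark steel pointer. Point: centre of its inner floor, 32 mm above the bench; moves with the wheel; z up; the wheel's axis is 82 mm along its +x. Inside 54 mm wide at the floor, flaring to 65 mm at the rim, 7 mm up; wall 4 mm. Six such nests on the wheel; the next one clockwise already holds a bearing.
- grip_bar (a point): Black bar at the wheel's centre, to turn it by: 14 mm thick along its own x, 56 mm long along its own y, top 90 mm and lower edge 58 mm above the bench, on a post 24 mm thick. Point in the bar's middle on the wheel's axis, 76 mm above the bench; turns with the wheel; z up. The bar lies square to the line from the axis to the nest.
- wheel (a joint): Turn of the wheel (122 mm radius, top 30 mm above the bench; base fixed to the bench) about its upright axis in rad: 0 at the start, growing clockwise seen from above. A spring detent holds it at every click of 60 degrees (1.047 rad). The hump half-way takes about 0.2 N m; past it the wheel is drawn into the next click and stays.
Things that resemble listed ones, but are neither listed nor needed, are in the scene too. What is shaped like the part that bears gear_centre but pink or red is not meant.

How it is judged:
By the outcome, as a careful person would: the job done as asked, in the order asked, and still so for the second after the job is handed in, with the robot touching nothing.
It also fails if it takes over 54 s, if anything falls off the work surface, if the arm or the gripper's body presses on something with over 40 N, if the wrist force passes 120 N, or if a joint passes its speed limit or range.

ROBOT

A 7-joint arm with a two-finger parallel gripper is mounted at the origin on a cart in front of the work surface, level with it; the furniture and walls round the work are solid. World frame = base frame: x ahead of the robot, y to its left, z up, the work surface at z = 0. Lengths are in mm, angles in rad, forces in N, time in s.
With the tool pointing down it reaches from about 400 to 850 mm from the base axis. Payload 10.4 kg.
Tool frame: the origin (TCP) lies midway between the tips of the shut fingers; the grasp point (between the pads) lies 19 mm behind it; z points along the fingers, y is the line along which they close (so a half turn about z gives the same grasp; the last joint's range is limited). The gripper opens to 85 mm and grips with 20 to 120 N. Pads are 22 mm wide; open, the fingers measure 114 mm over their backs; the gripper's body (76 mm by 85 mm) begins 54 mm behind the grasp point. The pads swing forward as they close: fully open they stand 13 mm farther back than shut.
Start: joints at [1.317, 0.332, -0.065, 1.46, 0.022, 1.35, -0.088], TCP at [142.994, -608.446, 209.738] pointing down, gripper open.
Joint ranges: [-2.6, 2.6], [-0.5, 2.12], [-1.47, 1.34], [0.16, 2.42], [-1.27, 4.41], [0.06, 2.06], [-2.6, 2.6]. Speed limits (rad/s): [2.22, 2.22, 2.79, 2.79, 3.14, 3.14, 3.14].

INTERFACE

Orientations are given as a unit quaternion [x, y, z, w].
In Python, from cell import readout, viewer, order gives the robot as it stands. The module is installed in compiled form; this text tells all that it offers.
- The arm moves only by the tool apply_moves, never from a script. Its argument "series" is a list of rows, each an object with "grip": the closure, from -1 (fully open) to 1 (shut); "translation": the shift along the tool's x, y, z in mm, a list of three; "delta_rot": the turn, a rotation vector about the tool's x, y, z in degrees, a list of three. In form: [{"grip": grip, "translation": [x, y, z], "delta_rot": [wx, wy, wz]}, ...]. A call has exactly 10 rows; each row is the pose to reach, as a shift and turn from the pose commanded when the call began, along the tool's axes at that moment; what a row does not reach only later rows make up. A row lasts 1/10 s, in which the tool goes at most 50 mm and 8.59 degrees, less where a joint would pass 70% of its speed; a pose out of reach is approached as far as the arm can. A call with a gripper value outside its range is refused whole. The fingers move at their own pace and stop on an object; the grip force is fixed at half the most. Time passes only in rows, so rows that repeat a pose let the fingers close, or fill a call up. It gives the time, the measured TCP pose, the force, the opening and the grip force at its end, in the units of the state.
- readout.get_state(): the state, without advancing time (a new reading comes with each control period).
- viewer.read_camera(name): name is "side" or "top" or "wrist"; returns a dict with "pixels" (420x560x3 uint8, blue, green, red), "vertical_fov" (degrees; the focal length in pixels is half the picture's height over the tangent of half this angle, whatever the lens; pixels are square), "cx", "cy" (the principal point, pixels), "camera_from_world" (4x4, takes a point from world to camera coordinates). Camera axes: x right, y down, z forward; pixel columns grow to the right and rows downward; lengths in mm; the calibration is good to about 2 mm. The wrist camera is an equidistant fisheye: a pixel r from the principal point sees the ray r / f radians off the axis. A picture is of the moment at which its call begins. There is no depth.
- order.hand_in(): hands the job in; it is judged then, once.
The state is a dict: "time_s": time; "qpos": joint angles; "joint_velocities": joint speeds; "joint_efforts": joint torques, N m; "eef_pos": TCP position; "tool_rot": TCP orientation; "contact_force": force on the tool from outside, world axes, zero at the start; "torque": the same for the moment, N m; "opening": opening from 0.0 (shut) to 1.0 (fully open); "grip_force": force on a finger pad.
Only numpy, scipy, OpenCV 4.12 (cv2) and the standard library are available. Lean on these libraries where they do the work, as an engineer would, in place of code of your own. Each camera call takes 0.05 s, during which the arm holds its last target. There are 200 camera calls.

## Working session

There is one attempt and no reset: what is moved stays moved. The work goes in short steps, Python scripts to look and compute and a tool call to move; the robot and the scene stay as the last step left them, time stands still between calls to the robot, and variables do not carry over. Pictures are saved under pics/ and viewed, at most 10 in all, crops included, and the job is handed in when it is done.

Besides the shell and the picture viewer there is one more tool, called after "Emit:" by a JSON object that holds its "method" and its "body". apply_moves: Moves the arm, as the interface text tells. Its arguments: {"type":"object","properties":{"series":{"type":"array","items":{"type":"object","properties":{"grip":{"type":"number"},"translation":{"type":"array","items":{"type":"number"}},"delta_rot":{"type":"array","items":{"type":"number"}}}}}},"required":["series"]}

```bash
mkdir -p pics; cat > h.py <<'E'
import numpy as np, cv2
from cell import readout, viewer, order
from scipy.spatial.transform import Rotation as R
def grab(n,f=None):
    c=viewer.read_camera(n); c['n']=n
    if f: cv2.imwrite('pics/'+f,c['pixels'])
    return c
def foc(c): return 210/np.tan(np.radians(c['vertical_fov'])/2)
def ray(c,u,v):
    M=np.array(c['camera_from_world']); f=foc(c); x,y=(u-c['cx'])/f,(v-c['cy'])/f
    if c['n']=='wrist':
        r=np.hypot(x,y); s=np.sin(r)/r if r>1e-9 else 1; d=np.array([x*s,y*s,np.cos(r)])
    else: d=np.array([x,y,1.])
    d=M[:3,:3].T@d; return -M[:3,:3].T@M[:3,3], d/np.linalg.norm(d)
def plane(c,u,v,z):
    o,d=ray(c,u,v); return o+d*(z-o[2])/d[2]
def proj(c,p):
    q=np.array(c['camera_from_world'])@np.append(p,1); f=foc(c)
    if c['n']=='wrist':
        r=np.hypot(q[0],q[1]); k=np.arctan2(r,q[2])/max(r,1e-9)
    else: k=1/q[2]
    return np.array([c['cx']+f*k*q[0],c['cy']+f*k*q[1]])
def tri(*rs):
    A=0;b=0
    for o,d in rs:
        P=np.eye(3)-np.outer(d,d); A=A+P; b=b+P@o
    return np.linalg.solve(A,b)
E
python3 - <<'E'
from h import *
s=readout.get_state(); print(s)
ims=[]
for n in('top','side','wrist'):
    c=grab(n,n+'0.png'); print(n,c['vertical_fov'],c['cx'],c['cy'],np.round(c['camera_from_world'],3).tolist())
E
```

```text
{'time_s': 0.0, 'qpos': array([ 1.31741051,  0.33288771, -0.06472438,  1.46093143,  0.0215698 ,
        1.34986611, -0.08849326]), 'joint_velocities': array([ 0.000211  ,  0.00157819, -0.0007242 , -0.00071495, -0.00119924,
        0.00058472,  0.00086316]), 'joint_efforts': array([-2.85446913e-04, -6.25446153e+01,  4.87365935e-02, -3.91603124e+01,
        1.61840947e-02,  9.99039214e-03,  1.98789098e-05]), 'eef_pos': array([ 142.89383387, -608.04318008,  208.91082076]), 'tool_rot': array([ 9.93346851e-01,  1.15158781e-01, -9.31871713e-05, -6.93125411e-04]), 'contact_force': array([0.37844087, 0.58289668, 0.19988475]), 'torque': array([0.00797678, 0.00327683, 0.00031187]), 'grip_force': 0.0, 'opening': 1.0040911677199886}
top 52.83831601224806 288.94626896234854 206.18254196554864 [[-0.0, -1.0, -0.014, -97.15], [-0.996, 0.002, -0.095, 578.741], [0.095, 0.014, -0.995, 1007.822], [0.0, 0.0, 0.0, 1.0]]
side 49.409684797938056 280.44857423927414 213.79696711376792 [[-0.965, -0.263, -0.025, 493.706], [-0.091, 0.42, -0.903, 184.67], [0.248, -0.869, -0.429, 792.214], [0.0, 0.0, 0.0, 1.0]]
wrist 65.70646984690485 279.80467722431433 201.635323404017 [[0.228, -0.974, -0.0, -623.676], [-0.925, -0.217, 0.312, -39.631], [-0.304, -0.071, -0.95, 379.868], [0.0, 0.0, 0.0, 1.0]]
```

View pics/top0.png

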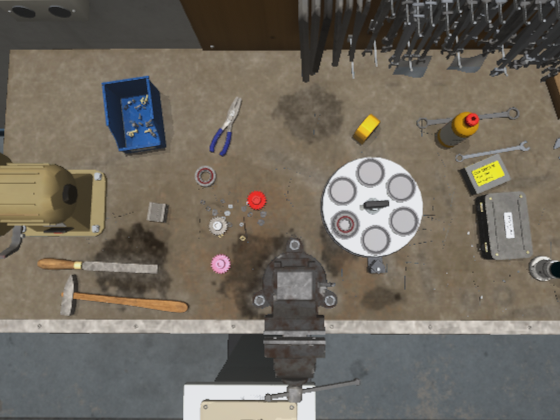

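View pics/side0.png

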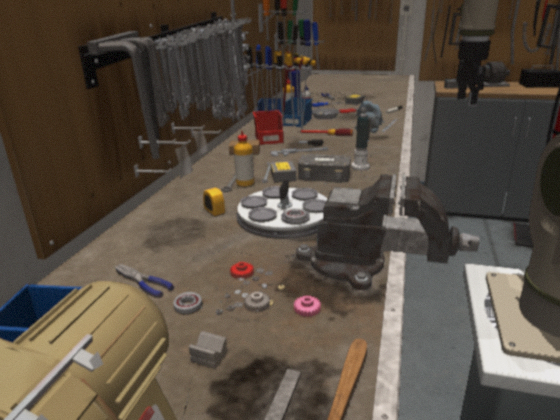

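Top view: candidates for the gear are the grey toothed disc with hub at (218,226), the pink gear (220,264), the red gear (257,200) and the bearing (205,176). Only the one at (218,226) is bare steel with teeth and hub. The pointer is at about (376,266) and the empty nest beside it at (376,239). The nest holding a bearing, next clockwise, is at (345,224), and the bar is at (375,205). I'll confirm with an enlarged crop.

```bash
python3 - <<'E'
from h import *
t=cv2.imread('pics/top0.png'); s=cv2.imread('pics/side0.png')
a=cv2.resize(t[155:285,185:275],None,fx=4.4,fy=4.4,interpolation=3)[:570]
b=cv2.resize(t[150:280,318:428],None,fx=3.6,fy=3.6,interpolation=3)
h=570; im=np.zeros((h,800,3),np.uint8); im[:a.shape[0],:a.shape[1]]=a; im[:b.shape[0],400:400+b.shape[1]]=b[:, :400]
cv2.imwrite('pics/crop1.png',im)
c=grab('top');d=grab('side')
print('gear top',plane(c,218,226,21),'side',plane(d,256,298,21), tri(ray(c,218,226),ray(d,256,298)))
print('nest',plane(c,376,239,32),'axis bar',plane(c,374,205,90))
E
```

```text
gear top [530.57684606  76.7053197   21.        ] side [533.67177888  88.77481507  21.        ] [533.9382374   78.92962109  13.82791905]
nest [ 498.37912685 -307.55635818   32.        ] axis bar [ 575.07097377 -293.44325951   90.        ]
```

View pics/crop1.png

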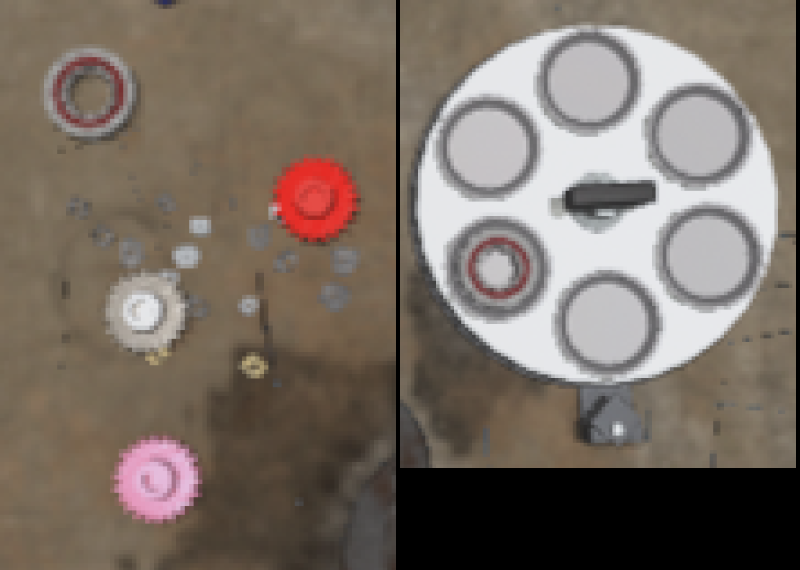

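The crop confirms it: the grey steel gear is at left-centre, unlike the pink and red ones and the hubless bearing. The right half shows the pointer below the bottom empty nest, and the bar lying roughly along image x. I'll swing the arm over the carousel first.

Emit:
{"method": "apply_moves", "body": {"series": [{"grip":-1,"translation":[30,-15,-5],"delta_rot":[0,0,-4]},{"grip":-1,"translation":[70,-36,-15],"delta_rot":[0,0,-10]},{"grip":-1,"translation":[115,-58,-25],"delta_rot":[0,0,-17]},{"grip":-1,"translation":[160,-81,-35],"delta_rot":[0,0,-24]},{"grip":-1,"translation":[205,-104,-45],"delta_rot":[0,0,-31]},{"grip":-1,"translation":[250,-127,-55],"delta_rot":[0,0,-38]},{"grip":-1,"translation":[295,-150,-60],"delta_rot":[0,0,-45]},{"grip":-1,"translation":[340,-173,-60],"delta_rot":[0,0,-51]},{"grip":-1,"translation":[375,-191,-60],"delta_rot":[0,0,-57]},{"grip":-1,"translation":[390,-199,-60],"delta_rot":[0,0,-60]}]}}

```text
time_s: 1.25
eef_pos: [480.7, -320.8, 269.8]
tool_rot: [0.8, 0.601, 0.001, -0.0]
contact_force: [-0.2, -0.7, -1.2]
opening: 1.001
grip_force: 0.0
```

```bash
python3 - <<'E'
from h import *
c=grab('wrist','w1.png'); s=readout.get_state(); print(s['time_s'],s['eef_pos'],s['qpos'],R.from_quat(s['tool_rot']).as_matrix().round(3).tolist(),s['contact_force'])
print(proj(c,[498,-306,32]),proj(c,[577,-293,90]))
E
```

```text
1.3 [ 481.13804453 -320.24673043  269.56253973] [ 0.88760951  0.2359961  -0.45281836  1.47644469  0.10089549  1.45242989
  0.15414372] [[0.276, 0.961, 0.001], [0.961, -0.276, 0.002], [0.002, 0.001, -1.0]] [ 0.86203349  2.15894828 -0.76095344]
[289.70053864 148.47814596] [358.71857279 126.06730004]
```

View pics/w1.png

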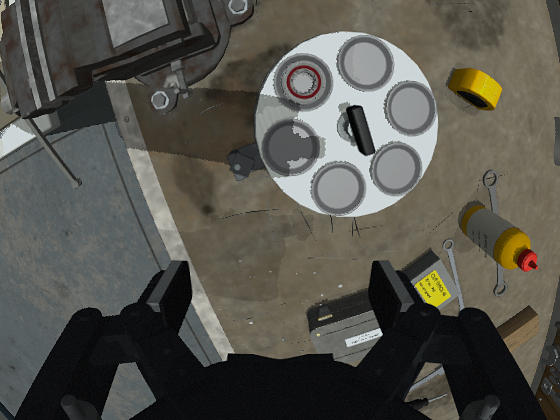

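Wrist view: the wheel is centred near (347,123), the pointer at (243,160), its empty nest at (290,148), the bearing nest at (304,80) and the bar at (360,128), and nothing blocks the view. Next I'll measure the wheel, nests and bar from the top and wrist views.

```bash
cat > m.py <<'E'
from h import *
from scipy.optimize import least_squares
def circ(P):
    r=least_squares(lambda q:np.hypot(P[:,0]-q[0],P[:,1]-q[1])-q[2],[*P.mean(0),50],loss='soft_l1').x; return r
def wheel(c,seed,th):
    g=c['pixels'].min(2); m=(g>th).astype(np.uint8)
    n,l,st,ce=cv2.connectedComponentsWithStats(m)
    k=max((i for i in range(1,n) if np.hypot(*(ce[i]-seed))<40),key=lambda i:st[i,4])
    m=(l==k).astype(np.uint8); cs,h=cv2.findContours(m,cv2.RETR_CCOMP,cv2.CHAIN_APPROX_NONE)
    i=max(range(len(cs)),key=lambda i:len(cs[i])); hull=cv2.convexHull(cs[i])[:,0]
    P=np.array([plane(c,*p,30)[:2] for p in hull]); w=circ(P)
    N=[]
    for j,q in enumerate(cs):
        if j!=i and h[0][j][3]>=0 and cv2.contourArea(q)>200:
            Q=np.array([plane(c,*p,32)[:2] for p in q[:,0]]); N.append(circ(Q))
    return w,N,hull
def black(c,seed,rad,th=60):
    m=(c['pixels'].max(2)<th).astype(np.uint8); n,l,st,ce=cv2.connectedComponentsWithStats(m)
    k=max((i for i in range(1,n) if np.hypot(*(ce[i]-seed))<rad),key=lambda i:st[i,4])
    q=np.argwhere(l==k)[:,::-1].astype(np.float32); return cv2.minAreaRect(q)
E
python3 - <<'E'
from m import *
c=grab('top');c['pixels']=cv2.imread('pics/top0.png'); d=grab('wrist')
for x,s,th,b in((c,(372,206),190,(375,205)),(d,(347,123),165,(360,128))):
    w,N,h=wheel(x,s,th); print('wheel',w.round(1)); [print('  n',n.round(1),'ang',np.degrees(np.arctan2(n[1]-w[1],n[0]-w[0])).round(1),'d',np.hypot(*(n-w)[:2]).round(1)) for n in N]
    r=black(x,b,15); bp=cv2.boxPoints(r); print('bar',r); P=np.array([plane(x,*p,90)[:2] for p in bp]); print(P.round(1).tolist(),P.mean(0).round(1))
rc=black(c,(375,205),15)[0]; rd=black(d,(360,128),15)[0]; print('bar tri',tri(ray(c,*rc),ray(d,*rd)))
E
```

```text
wheel [ 579.  -300.5  120.4]
  n [ 580.6 -303.4   25. ] ang -60.7 d 3.4
bar ((373.1756896972656, 206.44593811035156), (19.234682083129883, 4.1099748611450195), 9.462322235107422)
[[570.8, -269.0], [580.1, -270.7], [572.7, -314.0], [563.4, -312.2]] [ 571.8 -291.5]
wheel [ 581.  -299.3  120.7]
bar ((357.4378967285156, 128.48886108398438), (51.41070556640625, 23.5891056060791), 73.61045837402344)
[[559.5, -270.3], [585.3, -269.4], [588.2, -325.7], [561.6, -326.2]] [ 573.6 -297.9]
bar tri [ 572.88789195 -294.98250002   87.38495337]
```

```bash
python3 - <<'E'
from m import *
c=grab('top');c['pixels']=cv2.imread('pics/top0.png'); d=grab('wrist')
ax=np.array([580,-300])
res={}
for x,(u0,u1,v0,v1),rr in((c,(315,430,148,262),(12,17)),(d,(248,445,22,225),(24,35))):
    k=4; g=cv2.resize(cv2.cvtColor(x['pixels'][v0:v1,u0:u1],6),None,fx=k,fy=k,interpolation=cv2.INTER_CUBIC)
    H=cv2.HoughCircles(cv2.GaussianBlur(g,(0,0),2),cv2.HOUGH_GRADIENT,1.5,k*rr[0]*1.6,param1=80,param2=25,minRadius=k*rr[0],maxRadius=k*rr[1])
    L=[]
    for a,b,r in H[0]:
        u,v=u0+(a+.5)/k-.5,v0+(b+.5)/k-.5; p=plane(x,u,v,38)
        e=p[:2]-ax; D=np.hypot(*e)
        if 65<D<100: L.append((u,v,p)); print(x['n'],round(u,1),round(v,1),round(r/k,1),p[:2].round(1),'ang',np.degrees(np.arctan2(e[1],e[0])).round(1),D.round(1))
    res[x['n']]=L
for u,v,p in res['top']:
    q=min(res['wrist'],key=lambda t:np.hypot(*(t[2]-p)[:2])); print('tri',tri(ray(c,u,v),ray(d,q[0],q[1])).round(1))
print(np.mean([t[2] for t in res['top']],0),np.mean([t[2] for t in res['wrist']],0))
E
```

```text
top 341.8 191.3 14.4 [ 613.6 -226. ] ang 65.6 81.3
top 402.6 221.3 14.5 [ 540.6 -370.9] ang -119.0 81.1
top 344.1 224.3 14.6 [ 533.6 -230.5] ang 123.7 83.6
top 369.2 171.4 15.1 [ 662.2 -293.1] ang 4.8 82.5
top 374.8 238.9 14.8 [ 498.4 -303.6] ang -177.5 81.7
top 399.6 187.9 15.0 [ 621.6 -365.7] ang -57.7 77.8
wrist 305.6 76.2 28.9 [ 537.1 -231.7] ang 122.1 80.7
wrist 292.1 141.1 29.3 [ 498.9 -303.2] ang -177.8 81.1
wrist 367.1 57.8 28.1 [ 616.7 -228.3] ang 62.9 80.6
wrist 341.9 183.4 25.6 [ 544.8 -372.9] ang -115.8 81.0
wrist 398.9 162.1 24.7 [ 625.1 -366.5] ang -55.9 80.3
wrist 411.3 99.8 26.7 [ 660.1 -292.1] ang 5.6 80.5
tri [ 614.6 -227.1   40.4]
tri [ 538.1 -356.7   91.7]
tri [ 535.5 -231.2   36.2]
tri [ 663.2 -293.6   31. ]
tri [ 498.7 -302.9   41. ]
tri [ 618.9 -360.8   57.4]
[ 578.3342631 -298.2979815   38.       ] [ 580.45845562 -299.11126865   38.        ]
```

Emit:
{"method": "apply_moves", "body": {"series": [{"grip":-1,"translation":[20,15,-10],"delta_rot":[0,0,-1]},{"grip":-1,"translation":[60,22,-25],"delta_rot":[0,0,-3]},{"grip":-1,"translation":[105,20,-35],"delta_rot":[0,0,-6]},{"grip":-1,"translation":[150,12,-35],"delta_rot":[0,0,-8]},{"grip":-1,"translation":[195,2,-35],"delta_rot":[0,0,-10]},{"grip":-1,"translation":[240,-12,-30],"delta_rot":[0,0,-13]},{"grip":-1,"translation":[285,-28,-15],"delta_rot":[0,0,-15]},{"grip":-1,"translation":[330,-44,10],"delta_rot":[0,0,-17]},{"grip":-1,"translation":[365,-56,30],"delta_rot":[0,0,-19]},{"grip":-1,"translation":[377,-61,40],"delta_rot":[0,0,-19.4]}]}}

```text
time_s: 2.5
eef_pos: [526.1, 55.9, 228.2]
tool_rot: [0.69, 0.724, -0.0, -0.001]
contact_force: [0.0, 0.2, -0.0]
opening: 1.002
grip_force: 0.0
```

```bash
python3 - <<'E'
from h import *
c=grab('wrist','w2.png'); s=readout.get_state(); print(s['time_s'],s['eef_pos'],s['qpos'],R.from_quat(s['tool_rot']).as_matrix().round(3).tolist(),s['contact_force'])
print(proj(c,[531,77,21]))
E
```

```text
2.55 [525.7847426   55.95888076 227.33595873] [ 0.47361849  0.17954852 -0.74027894  1.65452839  0.12247322  1.35798895
 -0.23578916] [[-0.049, 0.999, -0.003], [0.999, 0.049, 0.0], [0.0, -0.003, -1.0]] [-0.25339212  1.25941797 -1.39764255]
[284.99378775 150.58004014]
```

View pics/w2.png

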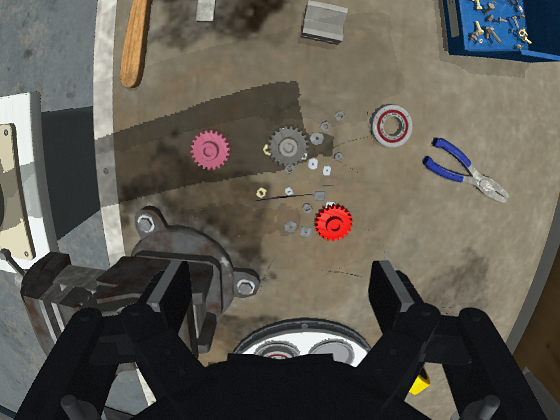

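Wrist view 2: the steel gear is at (289,147) in shadow. The pink gear is at (210,150), the red at (333,222) and the bearing at (391,126). Small loose nuts lie around it. Next I measure its disc and hub.

```bash
cat > g.py <<'E'
from h import *
def hc(x,u,v,w,r0,r1,k=6,p2=15):
    u0,v0=int(u-w),int(v-w); g=cv2.resize(cv2.cvtColor(x['pixels'][v0:v0+2*w,u0:u0+2*w],6),None,fx=k,fy=k,interpolation=cv2.INTER_CUBIC)
    g=cv2.normalize(g,None,0,255,cv2.NORM_MINMAX)
    H=cv2.HoughCircles(cv2.GaussianBlur(g,(0,0),2),cv2.HOUGH_GRADIENT,1.5,5,param1=60,param2=p2,minRadius=int(k*r0),maxRadius=int(k*r1))
    return [(round(u0+(a+.5)/k-.5,1),round(v0+(b+.5)/k-.5,1),round(r/k,1)) for a,b,r in (H[0][:4] if H is not None else [])]
E
python3 - <<'E'
from g import *
c=grab('top');c['pixels']=cv2.imread('pics/top0.png'); d=grab('wrist')
for n,x,u,v,w,rs in(('top',c,218,226,14,((8,11),(3,6))),('wr',d,289,147,28,((14,22),(6,11)))):
    for r,z in zip(rs,(12,21)):
        for h in hc(x,u,v,w,*r): print(n,z,h,plane(x,h[0],h[1],z)[:2].round(1))
E
```

```text
top 12 (np.float32(217.7), np.float32(225.7), np.float32(8.7)) [531.8  79.1]
top 12 (np.float32(218.7), np.float32(225.5), np.float32(10.0)) [532.2  76.6]
top 12 (np.float32(218.2), np.float32(226.5), np.float32(9.8)) [529.8  77.8]
top 12 (np.float32(219.5), np.float32(224.2), np.float32(10.8)) [535.5  74.7]
top 21 (np.float32(216.7), np.float32(225.2), np.float32(4.1)) [532.5  79.9]
top 21 (np.float32(218.2), np.float32(225.0), np.float32(4.5)) [533.   76.3]
top 21 (np.float32(217.2), np.float32(224.2), np.float32(5.3)) [535.   78.7]
top 21 (np.float32(217.7), np.float32(225.7), np.float32(4.9)) [531.3  77.5]
wr 12 (np.float32(287.2), np.float32(146.2), np.float32(20.2)) [533.9  78.3]
wr 12 (np.float32(288.5), np.float32(144.7), np.float32(18.8)) [535.3  80.2]
wr 12 (np.float32(295.0), np.float32(146.0), np.float32(17.7)) [543.1  79. ]
wr 12 (np.float32(288.0), np.float32(143.5), np.float32(18.3)) [534.7  81.6]
wr 21 (np.float32(288.0), np.float32(145.0), np.float32(8.8)) [534.5  81.1]
wr 21 (np.float32(287.7), np.float32(144.0), np.float32(9.8)) [534.1  82.2]
wr 21 (np.float32(287.7), np.float32(146.5), np.float32(10.3)) [534.2  79.3]
wr 21 (np.float32(289.0), np.float32(142.5), np.float32(8.1)) [535.5  84. ]
```

Emit:
{"method": "apply_moves", "body": {"series": [{"grip":-1,"translation":[2,1,10],"delta_rot":[0,0,0]},{"grip":-1,"translation":[6,2,25],"delta_rot":[0,0,0]},{"grip":-1,"translation":[10,4,45],"delta_rot":[0,0,0]},{"grip":-1,"translation":[15,6,65],"delta_rot":[0,0,0]},{"grip":-1,"translation":[18,7,85],"delta_rot":[0,0,0]},{"grip":-1,"translation":[21,8,105],"delta_rot":[0,0,0]},{"grip":-1,"translation":[23,9.5,118],"delta_rot":[0,0,0]},{"grip":-1,"translation":[23,9.5,125],"delta_rot":[0,0,0]},{"grip":-1,"translation":[23,9.5,127],"delta_rot":[0,0,0]},{"grip":-1,"translation":[23,9.5,127],"delta_rot":[0,0,0]}]}}

```text
time_s: 3.65
eef_pos: [536.2, 76.2, 103.0]
tool_rot: [0.691, 0.723, 0.0, 0.0]
contact_force: [-0.5, -0.1, 0.0]
opening: 0.998
grip_force: 0.0
```

```bash
python3 - <<'E'
from g import *
d=grab('wrist','w3.png'); s=readout.get_state(); print(s['time_s'],s['eef_pos'],R.from_quat(s['tool_rot']).as_matrix().round(3).tolist(),s['contact_force'])
u,v=proj(d,[534,79.5,21]); print(u,v)
for r,z in (((22,36),12),((10,18),21)):
    for h in hc(d,u,v,48,*r,k=4,p2=20): print(z,h,plane(d,h[0],h[1],z)[:2].round(1))
w=d['pixels'][max(0,int(v)-70):int(v)+70,int(u)-90:int(u)+90]; cv2.imwrite('pics/w3c.png',cv2.resize(w,None,fx=4,fy=4,interpolation=3))
E
```

```text
3.7 [536.42206307  76.29032975 103.29761307] [[-0.045, 0.999, 0.001], [0.999, 0.045, -0.0], [-0.0, 0.001, -1.0]] [-0.58293183 -0.33647127  0.13535001]
276.8004019375775 197.73782822031018
12 (np.float32(276.9), np.float32(193.1), np.float32(26.2)) [534.   80.6]
12 (np.float32(279.2), np.float32(191.6), np.float32(27.5)) [535.8  82. ]
12 (np.float32(275.4), np.float32(193.1), np.float32(27.5)) [532.7  80.6]
12 (np.float32(276.6), np.float32(191.2), np.float32(27.9)) [533.6  82.2]
21 (np.float32(277.3), np.float32(195.3), np.float32(12.7)) [534.3  81.5]
21 (np.float32(277.3), np.float32(193.8), np.float32(14.4)) [534.3  82.8]
21 (np.float32(277.3), np.float32(197.2), np.float32(14.3)) [534.4  80. ]
21 (np.float32(277.7), np.float32(192.3), np.float32(13.6)) [534.5  84. ]
```

View pics/w3c.png

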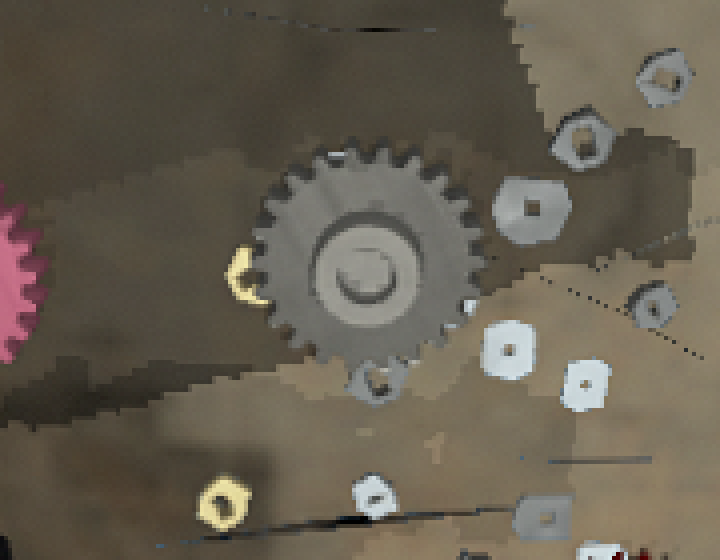

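The crop shows the steel gear's hub centred near (278,195) in the full picture. It's hub up, with a few flat nuts around its edge. I'll descend over the hub.

Emit:
{"method": "apply_moves", "body": {"series": [{"grip":-1,"translation":[1,0,5],"delta_rot":[0,0,0]},{"grip":-1,"translation":[2,-1,15],"delta_rot":[0,0,0]},{"grip":-1,"translation":[3,-1,28],"delta_rot":[0,0,0]},{"grip":-1,"translation":[4,-1.5,40],"delta_rot":[0,0,0]},{"grip":-1,"translation":[4.4,-1.6,52],"delta_rot":[0,0,0]},{"grip":-1,"translation":[4.4,-1.6,62],"delta_rot":[0,0,0]},{"grip":-1,"translation":[4.4,-1.6,68],"delta_rot":[0,0,0]},{"grip":-1,"translation":[4.4,-1.6,71],"delta_rot":[0,0,0]},{"grip":-1,"translation":[4.4,-1.6,71],"delta_rot":[0,0,0]},{"grip":-1,"translation":[4.4,-1.6,71],"delta_rot":[0,0,0]}]}}

```text
time_s: 4.7
eef_pos: [534.5, 80.8, 32.1]
tool_rot: [0.691, 0.723, 0.0, 0.0]
contact_force: [0.4, -0.3, -0.4]
opening: 0.997
grip_force: 0.0
```

```bash
python3 - <<'E'
from h import *
d=grab('wrist','w4.png'); s=readout.get_state(); print(s['time_s'],s['eef_pos'],R.from_quat(s['tool_rot']).as_matrix().round(3).tolist(),s['contact_force'])
for p in([534.5,80.5,21],[536,77,21]):print(proj(d,p))
E
```

```text
4.75 [534.55878119  80.86022696  32.1629363 ] [[-0.046, 0.999, 0.001], [0.999, 0.046, 0.0], [-0.0, 0.001, -1.0]] [0.01950369 0.66730742 0.12693294]
[279.28427404 239.82889947]
[281.53543777 245.23054991]
```

View pics/w4.png

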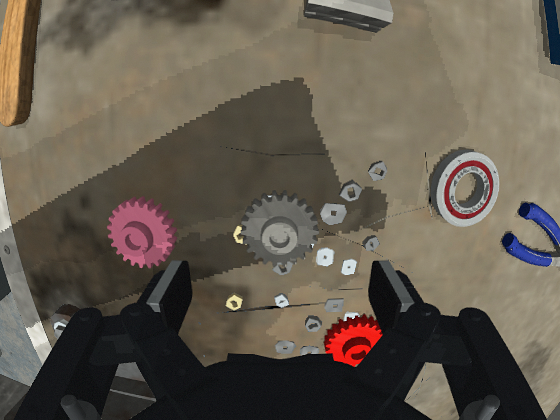

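The pads straddle the gear hub at (282,237), roughly 1.5 mm off. I'll correct that, go down and close.

Emit:
{"method": "apply_moves", "body": {"series": [{"grip":-1,"translation":[1,1,6],"delta_rot":[0,0,0]},{"grip":-1,"translation":[1.5,1.5,12],"delta_rot":[0,0,0]},{"grip":-1,"translation":[1.5,1.5,17],"delta_rot":[0,0,0]},{"grip":-1,"translation":[1.5,1.5,19],"delta_rot":[0,0,0]},{"grip":-1,"translation":[1.5,1.5,19],"delta_rot":[0,0,0]},{"grip":0.2,"translation":[1.5,1.5,19],"delta_rot":[0,0,0]},{"grip":0.6,"translation":[1.5,1.5,19],"delta_rot":[0,0,0]},{"grip":1,"translation":[1.5,1.5,19],"delta_rot":[0,0,0]},{"grip":1,"translation":[1.5,1.5,19],"delta_rot":[0,0,0]},{"grip":1,"translation":[1.5,1.5,19],"delta_rot":[0,0,0]}]}}

```text
time_s: 5.75
eef_pos: [535.7, 82.3, 12.8]
tool_rot: [0.691, 0.723, 0.0, 0.0]
contact_force: [0.9, 0.4, 0.1]
opening: 0.138
grip_force: 0.0
```

Emit:
{"method": "apply_moves", "body": {"series": [{"grip":1,"translation":[0,0,0],"delta_rot":[0,0,0]},{"grip":1,"translation":[0,0,0],"delta_rot":[0,0,0]},{"grip":1,"translation":[0,0,0],"delta_rot":[0,0,0]},{"grip":1,"translation":[0,0,-4],"delta_rot":[0,0,0]},{"grip":1,"translation":[0,0,-12],"delta_rot":[0,0,0]},{"grip":1,"translation":[0,0,-22],"delta_rot":[0,0,0]},{"grip":1,"translation":[0,0,-35],"delta_rot":[0,0,0]},{"grip":1,"translation":[0,0,-50],"delta_rot":[0,0,0]},{"grip":1,"translation":[0,0,-60],"delta_rot":[0,0,0]},{"grip":1,"translation":[0,0,-60],"delta_rot":[0,0,0]}]}}

```text
time_s: 6.75
eef_pos: [536.8, 82.5, 74.8]
tool_rot: [0.691, 0.723, 0.001, 0.001]
contact_force: [0.1, 0.7, -0.4]
opening: -0.001
grip_force: 0.0
```

```bash
python3 - <<'E'
from h import *
d=grab('wrist','w5.png'); s=readout.get_state(); print(s['time_s'],s['eef_pos'],R.from_quat(s['tool_rot']).as_matrix().round(3).tolist(),s['contact_force'],s['torque'],s['opening'],s['grip_force'])
cv2.imwrite('pics/w5c.png',cv2.resize(d['pixels'][170:340,160:400],None,fx=3,fy=3,interpolation=3))
E
```

```text
6.8 [536.16386083  82.29569606  73.58680464] [[-0.046, 0.999, 0.002], [0.999, 0.046, -0.0], [-0.0, 0.002, -1.0]] [0.21258119 0.14363518 0.8025292 ] [-0.01818899 -0.0050571   0.03939571] -0.00010381792677063103 0.0
```

View pics/w5c.png

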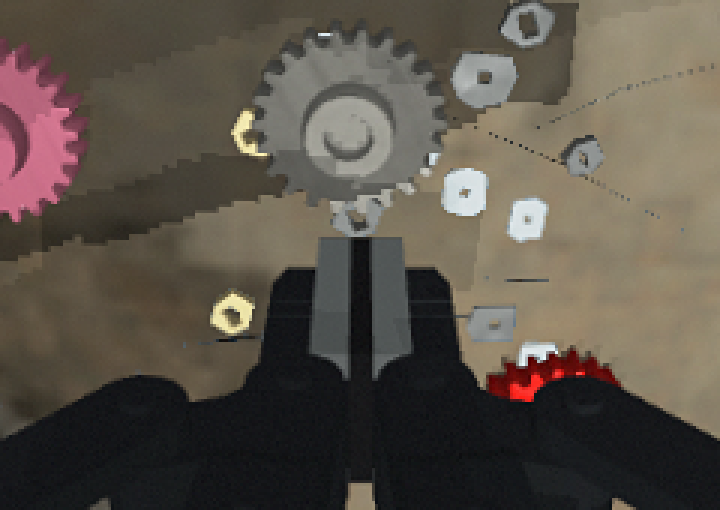

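The grasp missed: the fingers shut empty, while the hub is seen at about (276,215) and the finger tips at about (280,249). I'll check the hub's position and height by triangulating the wrist views, and also project the TCP.

```bash
python3 - <<'E'
from g import *
d=grab('wrist'); s=readout.get_state(); M=np.array(d['camera_from_world'])
T=np.eye(4); T[:3,:3]=R.from_quat(s['tool_rot']).as_matrix(); T[:3,3]=s['eef_pos']
K=M@T  # camera from tool
print('cam',(-M[:3,:3].T@M[:3,3]).round(1)); print('tcp px',proj(d,s['eef_pos']),'grasp px',proj(d,s['eef_pos']+[0,0,19]))
def at(pos):
    T2=T.copy(); T2[:3,3]=pos; e=dict(d); e['camera_from_world']=K@np.linalg.inv(T2); return e
r3=ray(at([536.4,76.3,103.3]),278,195.2); r4=ray(at([534.6,80.9,32.2]),282,237); r5=ray(d,276.3,214.7)
t=grab('top'); rt=ray(t,217.5,225.3)
print(tri(r3,r4,r5),tri(r3,r4),tri(r5,rt),tri(r3,rt),tri(r4,rt))
im=[('w3.png',at([536.4,76.3,103.3]),278,195),('w4.png',at([534.6,80.9,32.2]),282,237),('w5.png',d,276.3,214.7)]
for n,e,u,v in im:
    for p in ([u,v],): print(n,[plane(e,*p,z)[:2].round(1).tolist() for z in (0,12,21)])
E
```

```text
cam [532.6 163.3 237.5]
tcp px [278.34058034 247.14582032] grasp px [278.23849325 263.53509421]
[535.48984934  81.3637717   19.39794022] [536.24310537  80.51898333  17.49618651] [533.39270711  79.34709796  13.18880624] [534.21179727  79.27217636  13.2382608 ] [534.76392271  79.17571083  14.11541399]
w3.png [[535.9, 75.2], [535.7, 78.9], [535.7, 81.7]]
w4.png [[537.3, 72.7], [536.9, 78.1], [536.7, 82.2]]
w5.png [[534.2, 74.3], [534.1, 78.8], [534.0, 82.2]]
```

The hub measures about (535.4, 81.4) and its height about 19. The TCP position was fine, so the tips must have passed over the hub. I'll half-open the fingers and descend in steps, watching for contact with the disc.

Emit:
{"method": "apply_moves", "body": {"series": [{"grip":-0.1,"translation":[0,0,0],"delta_rot":[0,0,0]},{"grip":-0.1,"translation":[-1,-1,5],"delta_rot":[0,0,0]},{"grip":-0.1,"translation":[-1,-1,14],"delta_rot":[0,0,0]},{"grip":-0.1,"translation":[-1,-1,26],"delta_rot":[0,0,0]},{"grip":-0.1,"translation":[-1,-1,38],"delta_rot":[0,0,0]},{"grip":-0.1,"translation":[-1,-1,48],"delta_rot":[0,0,0]},{"grip":-0.1,"translation":[-1,-1,56],"delta_rot":[0,0,0]},{"grip":-0.1,"translation":[-1,-1,60],"delta_rot":[0,0,0]},{"grip":-0.1,"translation":[-1,-1,60],"delta_rot":[0,0,0]},{"grip":-0.1,"translation":[-1,-1,60],"delta_rot":[0,0,0]}]}}

```text
time_s: 7.9
eef_pos: [534.9, 81.4, 13.0]
tool_rot: [0.691, 0.723, 0.0, 0.0]
contact_force: [0.4, -0.4, 0.6]
opening: 0.549
grip_force: 0.0
```

Emit:
{"method": "apply_moves", "body": {"series": [{"grip":-0.1,"translation":[0,0,0.5],"delta_rot":[0,0,0]},{"grip":-0.1,"translation":[0,0,1],"delta_rot":[0,0,0]},{"grip":-0.1,"translation":[0,0,1.5],"delta_rot":[0,0,0]},{"grip":-0.1,"translation":[0,0,2],"delta_rot":[0,0,0]},{"grip":-0.1,"translation":[0,0,2.5],"delta_rot":[0,0,0]},{"grip":-0.1,"translation":[0,0,3],"delta_rot":[0,0,0]},{"grip":-0.1,"translation":[0,0,3],"delta_rot":[0,0,0]},{"grip":-0.1,"translation":[0,0,3],"delta_rot":[0,0,0]},{"grip":-0.1,"translation":[0,0,3],"delta_rot":[0,0,0]},{"grip":-0.1,"translation":[0,0,3],"delta_rot":[0,0,0]}]}}

```text
time_s: 8.9
eef_pos: [534.7, 81.3, 9.7]
tool_rot: [0.691, 0.723, -0.0, 0.0]
contact_force: [0.0, -0.5, -0.5]
opening: 0.546
grip_force: 0.0
```

Emit:
{"method": "apply_moves", "body": {"series": [{"grip":0.0,"translation":[0,0,0],"delta_rot":[0,0,0]},{"grip":0.1,"translation":[0,0,0],"delta_rot":[0,0,0]},{"grip":0.2,"translation":[0,0,0],"delta_rot":[0,0,0]},{"grip":0.25,"translation":[0,0,0],"delta_rot":[0,0,0]},{"grip":0.3,"translation":[0,0,0],"delta_rot":[0,0,0]},{"grip":0.35,"translation":[0,0,0],"delta_rot":[0,0,0]},{"grip":0.4,"translation":[0,0,0],"delta_rot":[0,0,0]},{"grip":0.45,"translation":[0,0,0],"delta_rot":[0,0,0]},{"grip":0.5,"translation":[0,0,0],"delta_rot":[0,0,0]},{"grip":0.5,"translation":[0,0,0],"delta_rot":[0,0,0]}]}}

```text
time_s: 9.9
eef_pos: [534.7, 81.3, 9.7]
tool_rot: [0.691, 0.723, -0.0, 0.0]
contact_force: [-1.2, -0.6, 0.4]
opening: 0.253
grip_force: 0.0
```

```bash
python3 - <<'E'
from h import *
d=grab('wrist','w6.png'); s=readout.get_state(); print(s['time_s'],s['eef_pos'],s['contact_force'],s['opening'],s['grip_force'],proj(d,s['eef_pos']),proj(d,[535,81,21]))
cv2.imwrite('pics/w6c.png',cv2.resize(d['pixels'][180:330,170:390],None,fx=3.6,fy=3.6,interpolation=3))
E
```

```text
9.95 [534.63346267  81.30494242   9.69158923] [ 0.34519733 -0.46335729 -0.34434106] 0.24908969752102794 0.0 [279.23378139 247.55069329] [279.85889984 257.51607538]
```

View pics/w6c.png

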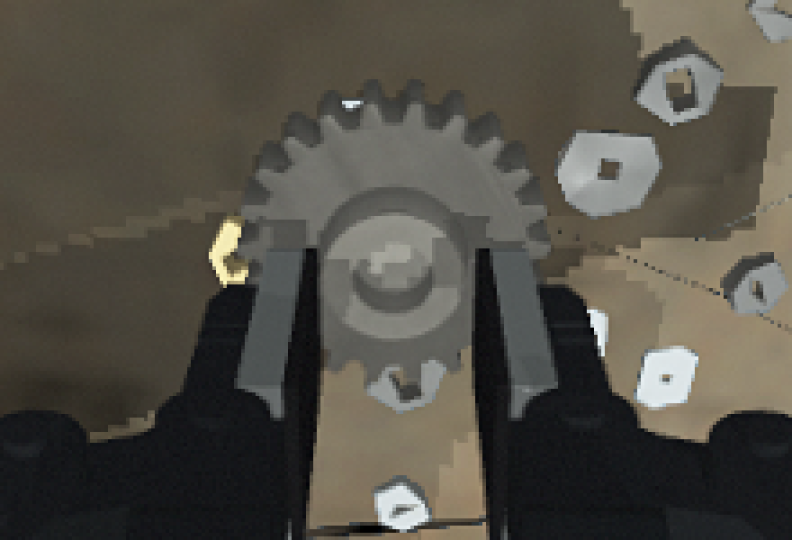

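The pads now straddle the hub (centre near (279,257)), and their tips almost touch their own shadows on the disc. Closing now.

Emit:
{"method": "apply_moves", "body": {"series": [{"grip":0.55,"translation":[0,0,0],"delta_rot":[0,0,0]},{"grip":0.6,"translation":[0,0,0],"delta_rot":[0,0,0]},{"grip":0.7,"translation":[0,0,0],"delta_rot":[0,0,0]},{"grip":0.8,"translation":[0,0,0],"delta_rot":[0,0,0]},{"grip":1,"translation":[0,0,0],"delta_rot":[0,0,0]},{"grip":1,"translation":[0,0,0],"delta_rot":[0,0,0]},{"grip":1,"translation":[0,0,0],"delta_rot":[0,0,0]},{"grip":1,"translation":[0,0,0],"delta_rot":[0,0,0]},{"grip":1,"translation":[0,0,0],"delta_rot":[0,0,0]},{"grip":1,"translation":[0,0,0],"delta_rot":[0,0,0]}]}}

```text
time_s: 10.95
eef_pos: [534.7, 81.3, 9.7]
tool_rot: [0.691, 0.723, -0.0, 0.0]
contact_force: [0.6, 0.4, -1.0]
opening: -0.002
grip_force: 0.0
```

```bash
python3 - <<'E'
from h import *
d=grab('wrist'); s=readout.get_state(); print(s['eef_pos'])
print('shadow edge',[plane(d,170+290/3.6,180+v/3.6,12).round(1).tolist() for v in (218,232,245)])
print('tip edge, by z',[(z,plane(d,170+300/3.6,180+248/3.6,z)[:2].round(1).tolist()) for z in (10,14,18,22,26,30)])
print('hub top', plane(d,170+393/3.6,180+276/3.6,21), 'hub w',plane(d,170+320/3.6,180+276/3.6,21),plane(d,170+466/3.6,180+276/3.6,21))
print('disc far/near edges z0/z12',plane(d,170+395/3.6,180+82/3.6,0),plane(d,170+395/3.6,180+375/3.6,12))
E
```

```text
[534.65105931  81.28445292   9.69328807]
shadow edge [[518.7, 85.9, 12.0], [518.7, 83.6, 12.0], [518.7, 81.3, 12.0]]
tip edge, by z [(10, [520.1, 79.9]), (14, [520.4, 81.9]), (18, [520.7, 83.9]), (22, [521.0, 85.9]), (26, [521.2, 88.0]), (30, [521.5, 90.0])]
hub top [534.6114011   81.49386525  21.        ] hub w [523.88816665  80.96170522  21.        ] [545.33518049  81.94055964  21.        ]
disc far/near edges z0/z12 [533.85449713 104.52162275   0.        ] [535.94249548  58.39016617  12.        ]
```

Shadow geometry suggests the real tips sit about 12 mm above the reported TCP. I'll check by touching the hub top gently with the fingers shut.

Emit:
{"method": "apply_moves", "body": {"series": [{"grip":1,"translation":[0,0,0.4],"delta_rot":[0,0,0]},{"grip":1,"translation":[0,0,0.8],"delta_rot":[0,0,0]},{"grip":1,"translation":[0,0,1.2],"delta_rot":[0,0,0]},{"grip":1,"translation":[0,0,1.6],"delta_rot":[0,0,0]},{"grip":1,"translation":[0,0,2],"delta_rot":[0,0,0]},{"grip":1,"translation":[0,0,2],"delta_rot":[0,0,0]},{"grip":1,"translation":[0,0,2],"delta_rot":[0,0,0]},{"grip":1,"translation":[0,0,2],"delta_rot":[0,0,0]},{"grip":1,"translation":[0,0,2],"delta_rot":[0,0,0]},{"grip":1,"translation":[0,0,2],"delta_rot":[0,0,0]}]}}

```text
time_s: 12.0
eef_pos: [534.7, 81.3, 7.7]
tool_rot: [0.691, 0.723, -0.0, 0.0]
contact_force: [-0.2, 0.0, -0.1]
opening: 0.001
grip_force: 0.0
```

Emit:
{"method": "apply_moves", "body": {"series": [{"grip":1,"translation":[0,0,0.4],"delta_rot":[0,0,0]},{"grip":1,"translation":[0,0,0.8],"delta_rot":[0,0,0]},{"grip":1,"translation":[0,0,1.2],"delta_rot":[0,0,0]},{"grip":1,"translation":[0,0,1.6],"delta_rot":[0,0,0]},{"grip":1,"translation":[0,0,2],"delta_rot":[0,0,0]},{"grip":1,"translation":[0,0,2],"delta_rot":[0,0,0]},{"grip":1,"translation":[0,0,2],"delta_rot":[0,0,0]},{"grip":1,"translation":[0,0,2],"delta_rot":[0,0,0]},{"grip":1,"translation":[0,0,2],"delta_rot":[0,0,0]},{"grip":1,"translation":[0,0,2],"delta_rot":[0,0,0]}]}}

```text
time_s: 13.0
eef_pos: [534.7, 81.3, 5.7]
tool_rot: [0.691, 0.723, 0.0, 0.0]
contact_force: [-0.2, -0.7, 0.0]
opening: 0.001
grip_force: 0.0
```

```bash
python3 - <<'E'
from h import *
d=grab('wrist','w7.png'); t=grab('top','t7.png'); s=grab('side','s7.png'); st=readout.get_state()
u,v=proj(s,[535,81,20]).astype(int); a,b=proj(t,[535,81,20]).astype(int); print(u,v,a,b,proj(s,st['eef_pos']),proj(d,[535,81,21]))
im=np.zeros((600,800,3),np.uint8)
im[:400,:400]=cv2.resize(s['pixels'][v-35:v+15,u-25:u+25],(400,400),interpolation=3)
im[:400,400:]=cv2.resize(d['pixels'][180:330,205:355],(400,400),interpolation=3)
im[400:,:200]=cv2.resize(t['pixels'][b-30:b+30,a-30:a+30],(200,200),interpolation=3)
cv2.imwrite('pics/m7.png',im)
E
```

```text
256 295 216 224 [257.12831492 302.34319445] [279.83687527 261.11166055]
```

View pics/m7.png

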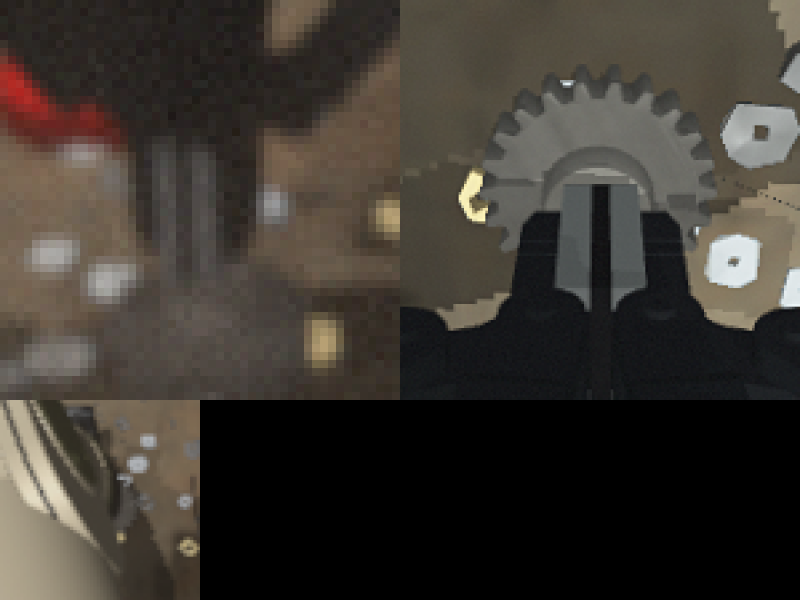

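Montage (side, wrist, top): in the side view the shut tips end near (255,296), while the TCP projects to (257,302). So the tips really are well above the reported TCP and still over the hub. Next I'll triangulate the tip from the side and wrist views.

```bash
python3 - <<'E'
from h import *
d=grab('wrist'); s=grab('side')
for v in (294,295.6,297): 
    a,b=ray(s,254.8,v),ray(d,280,248.6); print(v,tri(a,b).round(1))
print(readout.get_state()['eef_pos'])
E
```

```text
294 [534.1  94.1  33.3]
295.6 [534.6  92.   28.4]
297 [535.   90.   24.1]
[534.64112644  81.27509131   5.69560196]
```

The tip's near edge comes out at about z 28 with the TCP reading 5.7, so the tips are about 22 mm above the TCP. I'll carry on with the gentle touch to get the offset exactly.

Emit:
{"method": "apply_moves", "body": {"series": [{"grip":1,"translation":[0,0,0.5],"delta_rot":[0,0,0]},{"grip":1,"translation":[0,0,1],"delta_rot":[0,0,0]},{"grip":1,"translation":[0,0,1.5],"delta_rot":[0,0,0]},{"grip":1,"translation":[0,0,2],"delta_rot":[0,0,0]},{"grip":1,"translation":[0,0,2.5],"delta_rot":[0,0,0]},{"grip":1,"translation":[0,0,3],"delta_rot":[0,0,0]},{"grip":1,"translation":[0,0,3],"delta_rot":[0,0,0]},{"grip":1,"translation":[0,0,3],"delta_rot":[0,0,0]},{"grip":1,"translation":[0,0,3],"delta_rot":[0,0,0]},{"grip":1,"translation":[0,0,3],"delta_rot":[0,0,0]}]}}

```text
time_s: 14.25
eef_pos: [534.7, 81.3, 2.7]
tool_rot: [0.691, 0.723, -0.0, 0.0]
contact_force: [0.9, -0.7, 0.4]
opening: 0.001
grip_force: 0.0
```

Emit:
{"method": "apply_moves", "body": {"series": [{"grip":1,"translation":[0,0,0.3],"delta_rot":[0,0,0]},{"grip":1,"translation":[0,0,0.6],"delta_rot":[0,0,0]},{"grip":1,"translation":[0,0,0.9],"delta_rot":[0,0,0]},{"grip":1,"translation":[0,0,1.2],"delta_rot":[0,0,0]},{"grip":1,"translation":[0,0,1.5],"delta_rot":[0,0,0]},{"grip":1,"translation":[0,0,1.8],"delta_rot":[0,0,0]},{"grip":1,"translation":[0,0,2],"delta_rot":[0,0,0]},{"grip":1,"translation":[0,0,2],"delta_rot":[0,0,0]},{"grip":1,"translation":[0,0,2],"delta_rot":[0,0,0]},{"grip":1,"translation":[0,0,2],"delta_rot":[0,0,0]}]}}

```text
time_s: 15.25
eef_pos: [534.7, 81.3, 0.7]
tool_rot: [0.691, 0.723, -0.0, 0.0]
contact_force: [0.3, 0.9, 0.7]
opening: -0.003
grip_force: 0.0
```

Emit:
{"method": "apply_moves", "body": {"series": [{"grip":1,"translation":[0,0,0.3],"delta_rot":[0,0,0]},{"grip":1,"translation":[0,0,0.6],"delta_rot":[0,0,0]},{"grip":1,"translation":[0,0,0.9],"delta_rot":[0,0,0]},{"grip":1,"translation":[0,0,1.2],"delta_rot":[0,0,0]},{"grip":1,"translation":[0,0,1.5],"delta_rot":[0,0,0]},{"grip":1,"translation":[0,0,1.8],"delta_rot":[0,0,0]},{"grip":1,"translation":[0,0,2.1],"delta_rot":[0,0,0]},{"grip":1,"translation":[0,0,2.4],"delta_rot":[0,0,0]},{"grip":1,"translation":[0,0,2.7],"delta_rot":[0,0,0]},{"grip":1,"translation":[0,0,3],"delta_rot":[0,0,0]}]}}

```text
time_s: 16.25
eef_pos: [534.8, 81.3, -0.7]
tool_rot: [0.691, 0.723, -0.0, 0.0]
contact_force: [-9.9, -2.8, 26.6]
opening: -0.001
grip_force: 13.2
```

The tips touch the hub at a TCP reading of about -0.5, so the tips are about 21.5 mm above the reported TCP. I'll back off, open, go down to a reading of about -9, and close.

Emit:
{"method": "apply_moves", "body": {"series": [{"grip":1,"translation":[0,0,-4],"delta_rot":[0,0,0]},{"grip":0.3,"translation":[0,0,-8],"delta_rot":[0,0,0]},{"grip":-0.1,"translation":[0,0,-8],"delta_rot":[0,0,0]},{"grip":-0.1,"translation":[0,0,-8],"delta_rot":[0,0,0]},{"grip":-0.1,"translation":[0,0,-8],"delta_rot":[0,0,0]},{"grip":-0.1,"translation":[0,0,-5],"delta_rot":[0,0,0]},{"grip":-0.1,"translation":[0,0,0],"delta_rot":[0,0,0]},{"grip":-0.1,"translation":[0,0,4],"delta_rot":[0,0,0]},{"grip":-0.1,"translation":[0,0,6.5],"delta_rot":[0,0,0]},{"grip":-0.1,"translation":[0,0,6.5],"delta_rot":[0,0,0]}]}}

```text
time_s: 17.25
eef_pos: [534.3, 81.3, -9.4]
tool_rot: [0.691, 0.723, -0.0, -0.0]
contact_force: [0.3, 0.3, -0.4]
opening: 0.546
grip_force: 0.0
```

Emit:
{"method": "apply_moves", "body": {"series": [{"grip":0.1,"translation":[0,0,0],"delta_rot":[0,0,0]},{"grip":0.25,"translation":[0,0,0],"delta_rot":[0,0,0]},{"grip":0.35,"translation":[0,0,0],"delta_rot":[0,0,0]},{"grip":0.45,"translation":[0,0,0],"delta_rot":[0,0,0]},{"grip":0.55,"translation":[0,0,0],"delta_rot":[0,0,0]},{"grip":0.65,"translation":[0,0,0],"delta_rot":[0,0,0]},{"grip":0.8,"translation":[0,0,0],"delta_rot":[0,0,0]},{"grip":1,"translation":[0,0,0],"delta_rot":[0,0,0]},{"grip":1,"translation":[0,0,0],"delta_rot":[0,0,0]},{"grip":1,"translation":[0,0,0],"delta_rot":[0,0,0]}]}}

```text
time_s: 18.25
eef_pos: [534.8, 81.3, -8.4]
tool_rot: [0.691, 0.723, -0.0, 0.0]
contact_force: [-2.1, -1.0, 5.2]
opening: 0.23
grip_force: 58.5
```

Gripped (58 N, opening 0.23). Now I lift it and carry it over to the nest, clear of the vice.

Emit:
{"method": "apply_moves", "body": {"series": [{"grip":1,"translation":[0,0,-4],"delta_rot":[0,0,0]},{"grip":1,"translation":[0,0,-15],"delta_rot":[0,0,0]},{"grip":1,"translation":[0,0,-38],"delta_rot":[0,0,0]},{"grip":1,"translation":[0,0,-70],"delta_rot":[0,0,0]},{"grip":1,"translation":[0,2,-105],"delta_rot":[0,0,0]},{"grip":1,"translation":[-5,5,-142],"delta_rot":[0,0,0]},{"grip":1,"translation":[-15,10,-180],"delta_rot":[0,0,0]},{"grip":1,"translation":[-30,15,-215],"delta_rot":[0,0,0]},{"grip":1,"translation":[-55,20,-240],"delta_rot":[0,0,0]},{"grip":1,"translation":[-85,25,-252],"delta_rot":[0,0,0]}]}}

```text
time_s: 19.25
eef_pos: [564.4, -1.9, 247.0]
tool_rot: [0.69, 0.724, 0.002, 0.002]
contact_force: [1.2, 0.2, -1.4]
opening: 0.232
grip_force: 58.8
```

```bash
cat > d.py <<'E'
from h import *
import sys
s=readout.get_state(); Rm=R.from_quat(s['tool_rot']).as_matrix(); t=np.array(eval(sys.argv[1]))
print(s['time_s'],s['eef_pos'].round(1),'tool delta',(Rm.T@(t-s['eef_pos'])).round(1),'y ang',np.degrees(np.arctan2(Rm[1,1],Rm[0,1])).round(2),'tilt',Rm[:2,2].round(4),s['opening'].round(3),round(float(s['grip_force']),1),s['contact_force'].round(1),s['qpos'].round(2))
E
python3 d.py "[498,-303.5,100]"
```

```text
Traceback (most recent call last):
  File "d.py", line 4, in <module>
    print(s['time_s'],s['eef_pos'].round(1),'tool delta',(Rm.T@(t-s['eef_pos'])).round(1),'y ang',np.degrees(np.arctan2(Rm[1,1],Rm[0,1])).round(2),'tilt',Rm[:2,2].round(4),s['opening'].round(3),round(float(s['grip_force']),1),s['contact_force'].round(1),s['qpos'].round(2))
                                                                                                                                                                            ^^^^^^^^^^^^^^^^^^
AttributeError: 'float' object has no attribute 'round'
```

Emit:
{"method": "apply_moves", "body": {"series": [{"grip":1,"translation":[-30,4,-3],"delta_rot":[0,0,0]},{"grip":1,"translation":[-68,5,-5],"delta_rot":[0,0,0]},{"grip":1,"translation":[-110,2,-5],"delta_rot":[0,0,0]},{"grip":1,"translation":[-152,-8,-5],"delta_rot":[0,0,0]},{"grip":1,"translation":[-194,-24,-5],"delta_rot":[0,0,0]},{"grip":1,"translation":[-232,-45,0],"delta_rot":[0,0,0]},{"grip":1,"translation":[-262,-62,12],"delta_rot":[0,0,0]},{"grip":1,"translation":[-283,-73,35],"delta_rot":[0,0,0]},{"grip":1,"translation":[-294,-79,60],"delta_rot":[0,0,0]},{"grip":1,"translation":[-296,-79,75],"delta_rot":[0,0,0]}]}}

```text
time_s: 20.25
eef_pos: [496.4, -303.4, 167.0]
tool_rot: [0.692, 0.722, -0.0, -0.001]
contact_force: [-0.5, -0.2, -1.2]
opening: 0.232
grip_force: 58.8
```

```bash
sed -i "s/s\['opening'\].round(3)/round(float(s['opening']),3)/" d.py; python3 d.py "[498,-303.5,60]"
python3 - <<'E'
from g import *
d=grab('wrist','w8.png'); s=readout.get_state(); print(proj(d,[497.8,-303.6,39]))
# other nests/wheel visible? refine with Hough on rims and pink/empty circles
g=cv2.cvtColor(d['pixels'],6); H=cv2.HoughCircles(cv2.GaussianBlur(g,(0,0),1),cv2.HOUGH_GRADIENT,1.5,30,param1=80,param2=30,minRadius=20,maxRadius=50)
for a,b,r in ([] if H is None else H[0]):
    p=plane(d,a,b,38); e=p[:2]-[579.6,-298.8]
    if 60<np.hypot(*e)<105: print(a,b,r,p[:2].round(1),np.degrees(np.arctan2(e[1],e[0])).round(1),np.hypot(*e).round(1))
E
```

```text
20.25 [ 496.4 -303.4  167. ] tool delta [ -0.2   1.8 107. ] y ang 2.45 tilt [-0.0016  0.0002] 0.232 58.8 [-0.5 -0.2 -1.2] [ 0.9   0.31 -0.53  1.61  0.16  1.26  0.39]
[281.29198169 186.65089338]
327.75 110.25 29.0 [ 536.3 -230.8] 122.5 80.6
395.25 116.25 49.1 [ 600.6 -230.7] 72.8 71.3
290.25 176.25 49.1 [ 505.7 -293.5] 175.9 74.1
401.25 245.25 29.3 [ 626.4 -361.4] -53.2 78.1
438.75 188.25 29.15 [ 657.8 -297.4] 1.0 78.3
326.25 249.75 22.7 [ 546.1 -367.8] -115.9 76.7
299.25 131.25 40.85 [ 511.7 -251.3] 145.0 82.8
425.25 122.25 44.15 [ 632.4 -233. ] 51.2 84.4
344.25 83.25 35.9 [ 549.8 -205. ] 107.6 98.4
```

Emit:
{"method": "apply_moves", "body": {"series": [{"grip":1,"translation":[0,0.5,5],"delta_rot":[0,0,0]},{"grip":1,"translation":[0,1,18],"delta_rot":[0,0,0]},{"grip":1,"translation":[0,1.5,38],"delta_rot":[0,0,0]},{"grip":1,"translation":[0,1.6,60],"delta_rot":[0,0,0]},{"grip":1,"translation":[0,1.6,82],"delta_rot":[0,0,0]},{"grip":1,"translation":[0,1.6,102],"delta_rot":[0,0,0]},{"grip":1,"translation":[0,1.6,117],"delta_rot":[0,0,0]},{"grip":1,"translation":[0,1.6,126],"delta_rot":[0,0,0]},{"grip":1,"translation":[0,1.6,129],"delta_rot":[0,0,0]},{"grip":1,"translation":[0,1.6,129],"delta_rot":[0,0,0]}]}}

```text
time_s: 21.3
eef_pos: [500.1, -301.6, 39.5]
tool_rot: [0.691, 0.723, 0.0, 0.0]
contact_force: [0.3, -0.2, -0.3]
opening: 0.226
grip_force: 58.8
```

```bash
python3 d.py "[498,-303.4,24]"
```

```text
21.3 [ 500.1 -301.6   39.5] tool delta [-1.7 -2.2 15.5] y ang 2.64 tilt [ 0.0004 -0.0002] 0.226 58.8 [ 0.3 -0.2 -0.3] [ 0.87  0.44 -0.5   1.73  0.24  1.03  0.33]
```

Emit:
{"method": "apply_moves", "body": {"series": [{"grip":1,"translation":[-1,-1,1],"delta_rot":[0,0,0]},{"grip":1,"translation":[-1.7,-2.2,3],"delta_rot":[0,0,0]},{"grip":1,"translation":[-1.7,-2.2,5],"delta_rot":[0,0,0]},{"grip":1,"translation":[-1.7,-2.2,7],"delta_rot":[0,0,0]},{"grip":1,"translation":[-1.7,-2.2,9],"delta_rot":[0,0,0]},{"grip":1,"translation":[-1.7,-2.2,11],"delta_rot":[0,0,0]},{"grip":1,"translation":[-1.7,-2.2,12],"delta_rot":[0,0,0]},{"grip":1,"translation":[-1.7,-2.2,13],"delta_rot":[0,0,0]},{"grip":1,"translation":[-1.7,-2.2,14],"delta_rot":[0,0,0]},{"grip":1,"translation":[-1.7,-2.2,14],"delta_rot":[0,0,0]}]}}

```text
time_s: 22.3
eef_pos: [497.6, -303.5, 25.1]
tool_rot: [0.691, 0.723, -0.0, -0.0]
contact_force: [0.3, -0.5, -0.5]
opening: 0.227
grip_force: 58.8
```

```bash
python3 d.py "[498,-303.4,24]"
```

```text
22.3 [ 497.6 -303.5   25.1] tool delta [0.1 0.4 1.1] y ang 2.63 tilt [-0.0001 -0.    ] 0.227 58.8 [ 0.3 -0.5 -0.5] [ 0.87  0.46 -0.49  1.75  0.25  1.    0.33]
```

Emit:
{"method": "apply_moves", "body": {"series": [{"grip":1,"translation":[0,0,0.4],"delta_rot":[0,0,0]},{"grip":1,"translation":[0,0,0.8],"delta_rot":[0,0,0]},{"grip":1,"translation":[0,0,1.2],"delta_rot":[0,0,0]},{"grip":1,"translation":[0,0,1.5],"delta_rot":[0,0,0]},{"grip":1,"translation":[0,0,1.5],"delta_rot":[0,0,0]},{"grip":0.5,"translation":[0,0,1.5],"delta_rot":[0,0,0]},{"grip":0.3,"translation":[0,0,1.5],"delta_rot":[0,0,0]},{"grip":0.1,"translation":[0,0,1.5],"delta_rot":[0,0,0]},{"grip":0.0,"translation":[0,0,1.5],"delta_rot":[0,0,0]},{"grip":0.0,"translation":[0,0,1.5],"delta_rot":[0,0,0]}]}}

```text
time_s: 23.3
eef_pos: [497.7, -303.6, 23.8]
tool_rot: [0.691, 0.723, -0.0, 0.0]
contact_force: [0.3, 0.3, -0.7]
opening: 0.496
grip_force: 0.0
```

Emit:
{"method": "apply_moves", "body": {"series": [{"grip":0,"translation":[0,0,-2],"delta_rot":[0,0,0]},{"grip":0,"translation":[0,0,-8],"delta_rot":[0,0,0]},{"grip":0,"translation":[0,0,-18],"delta_rot":[0,0,0]},{"grip":0,"translation":[0,0,-32],"delta_rot":[0,0,0]},{"grip":0,"translation":[0,0,-50],"delta_rot":[0,0,0]},{"grip":0,"translation":[0,0,-70],"delta_rot":[0,0,0]},{"grip":0,"translation":[0,0,-88],"delta_rot":[0,0,0]},{"grip":0,"translation":[0,0,-98],"delta_rot":[0,0,0]},{"grip":0,"translation":[0,0,-100],"delta_rot":[0,0,0]},{"grip":0,"translation":[0,0,-100],"delta_rot":[0,0,0]}]}}

```text
time_s: 24.3
eef_pos: [497.6, -303.5, 123.9]
tool_rot: [0.691, 0.723, -0.0, 0.0]
contact_force: [-0.4, 0.2, -0.2]
opening: 0.499
grip_force: 0.0
```

```bash
python3 d.py "[579.6,-298.8,110]"; python3 - <<'E'
from g import *
d=grab('wrist','w9.png')
u,v=proj(d,[498,-303.4,53]); print('hub px expected',u,v)
for r,z in (((22,40),44),((9,17),53)):
    for h in hc(d,u,v,48,*r,k=4,p2=20)[:3]: print(z,h,plane(d,h[0],h[1],z)[:2].round(1))
E
```

```text
24.3 [ 497.6 -303.5  123.9] tool delta [ 1.  82.1 13.9] y ang 2.62 tilt [ 0.0002 -0.0004] 0.499 0.0 [-0.4  0.2 -0.2] [ 0.9   0.35 -0.52  1.66  0.19  1.18  0.38]
hub px expected 279.98393629212507 206.17685341939276
44 (np.float32(285.6), np.float32(199.1), np.float32(39.8)) [ 502.3 -300.4]
44 (np.float32(287.1), np.float32(199.1), np.float32(38.5)) [ 503.5 -300.4]
44 (np.float32(276.9), np.float32(199.8), np.float32(39.8)) [ 495.5 -301.3]
53 (np.float32(278.8), np.float32(205.8), np.float32(12.6)) [ 497.1 -303.1]
53 (np.float32(280.3), np.float32(206.2), np.float32(13.1)) [ 498.2 -303.4]
53 (np.float32(279.6), np.float32(203.6), np.float32(14.7)) [ 497.6 -301.3]
```

The gear sits at the nest centre with its hub at the expected place, (280,206). Next I move above the bar and measure it.

Emit:
{"method": "apply_moves", "body": {"series": [{"grip":0,"translation":[0,5,0],"delta_rot":[0,0,0]},{"grip":0,"translation":[0,15,0],"delta_rot":[0,0,0]},{"grip":0,"translation":[0,28,0],"delta_rot":[0,0,0]},{"grip":0,"translation":[0,42,0],"delta_rot":[0,0,0]},{"grip":0,"translation":[0,56,0],"delta_rot":[0,0,0]},{"grip":0,"translation":[1,68,0],"delta_rot":[0,0,0]},{"grip":0,"translation":[1,76,0],"delta_rot":[0,0,0]},{"grip":0,"translation":[1,81,0],"delta_rot":[0,0,0]},{"grip":0,"translation":[1,82,0],"delta_rot":[0,0,0]},{"grip":0,"translation":[1,82,0],"delta_rot":[0,0,0]}]}}

```text
time_s: 25.35
eef_pos: [579.4, -298.8, 123.7]
tool_rot: [0.691, 0.723, -0.0, -0.0]
contact_force: [-0.1, -0.3, 0.9]
opening: 0.497
grip_force: 0.0
```

```bash
python3 d.py "[579.6,-298.8,42]"; python3 - <<'E'
from g import *
d=grab('wrist','w10.png')
u,v=proj(d,[579.6,-298.8,90]); print('bar top px expected',u,v,[proj(d,[579.6+a,-298.8+b,90]).round(0).tolist() for a,b in((7,28),(-7,28),(7,-28),(-7,-28))])
for th in (40,55,70,90):
    m=(d['pixels'].max(2)<th).astype(np.uint8); n,l,st,ce=cv2.connectedComponentsWithStats(m)
    print(th,[(st[i].tolist(),ce[i].round(1).tolist()) for i in range(1,n) if st[i,4]>150])
# sample rows across the bar
g=d['pixels'].max(2)
for y in range(int(v)-40,int(v)+30,6): print(y,' '.join(f'{x:3d}' for x in g[y,int(u)-36:int(u)+37:3]))
E
```

```text
25.35 [ 579.4 -298.8  123.7] tool delta [ 0.   0.3 81.7] y ang 2.62 tilt [-0.0002 -0.0001] 0.497 0.0 [-0.1 -0.3  0.9] [ 0.78  0.5  -0.51  1.47  0.25  1.24  0.29]
bar top px expected 279.76187269566685 224.7751875934126 [[293.0, 184.0], [271.0, 183.0], [288.0, 263.0], [268.0, 262.0]]
40 [([0, 0, 124, 72, 4032], [52.7, 21.4]), ([80, 0, 63, 37, 432], [122.3, 21.4]), ([81, 0, 109, 73, 505], [140.8, 34.8]), ([109, 70, 25, 27, 255], [122.2, 84.1]), ([104, 173, 40, 35, 416], [124.9, 187.3]), ([271, 175, 22, 86, 1696], [281.9, 216.4]), ([455, 190, 34, 35, 322], [472.0, 208.0]), ([37, 251, 486, 169, 42646], [278.4, 363.1]), ([0, 401, 42, 19, 175], [17.9, 411.1])]
55 [([0, 0, 125, 73, 4222], [51.9, 22.1]), ([51, 0, 139, 101, 1702], [111.9, 45.3]), ([105, 60, 97, 93, 3477], [148.0, 90.0]), ([104, 171, 40, 45, 645], [127.4, 186.8]), ([268, 174, 26, 87, 1793], [282.0, 216.2]), ([454, 189, 35, 37, 367], [471.3, 207.7]), ([37, 251, 493, 169, 43521], [280.3, 363.4]), ([543, 333, 17, 50, 444], [553.7, 359.9]), ([0, 401, 42, 19, 270], [16.9, 411.8])]
70 [([0, 0, 203, 163, 18022], [94.4, 72.1]), ([188,
[... 1906 characters left out ...]
 151  96  84  88  13  20  23  21  18  21  12  94  83 132 147 138 219 219 219
220 219 219 219 219 219 221 221 222 222 148  13  22  22  22  15  23  10 141 146 146 144 222 219 219 219
226 219 219 219 219 219 218 219 219 219 224   5  22  18  22  22  20   6 227 222 221 220 219 220 219 219
232 220 219 220 219 220 219 219 219 219 222   2  20  23  23  17  19   7 224 220 220 219 218 219 219 219
238  95  90 223 218 219 221 219 220 219 222   1  21  21  16  21  19   5 224 219 219 219 219 221 133  85
244 117 152 118 104  99  92  82 218 219 220  28  14  17  16  19  15   6 223 219 221 126  93  95 117 155
250 126 132 118  87  98 120 122  96  93 223  25  18  15  11  17  15   4 227 104  94 139 112  87  90 128
```

The bar spans u 272–292 around (282,218) in the wrist view. It is parallel to the tool and about 1.2 mm further along +x. I'll descend around it and close.

Emit:
{"method": "apply_moves", "body": {"series": [{"grip":0,"translation":[0,1,4],"delta_rot":[0,0,0]},{"grip":0,"translation":[0,1.4,12],"delta_rot":[0,0,0]},{"grip":0,"translation":[0,1.4,24],"delta_rot":[0,0,0]},{"grip":0,"translation":[0,1.4,38],"delta_rot":[0,0,0]},{"grip":0,"translation":[0,1.4,52],"delta_rot":[0,0,0]},{"grip":0,"translation":[0,1.4,65],"delta_rot":[0,0,0]},{"grip":0,"translation":[0,1.4,74],"delta_rot":[0,0,0]},{"grip":0,"translation":[0,1.4,79],"delta_rot":[0,0,0]},{"grip":0,"translation":[0,1.4,81],"delta_rot":[0,0,0]},{"grip":0,"translation":[0,1.4,81],"delta_rot":[0,0,0]}]}}

```text
time_s: 26.4
eef_pos: [581.0, -298.7, 42.8]
tool_rot: [0.691, 0.723, 0.0, 0.0]
contact_force: [-0.1, 0.1, -0.2]
opening: 0.502
grip_force: 0.0
```

Emit:
{"method": "apply_moves", "body": {"series": [{"grip":0.2,"translation":[0,0,0],"delta_rot":[0,0,0]},{"grip":0.4,"translation":[0,0,0],"delta_rot":[0,0,0]},{"grip":0.5,"translation":[0,0,0],"delta_rot":[0,0,0]},{"grip":0.55,"translation":[0,0,0],"delta_rot":[0,0,0]},{"grip":0.6,"translation":[0,0,0],"delta_rot":[0,0,0]},{"grip":0.65,"translation":[0,0,0],"delta_rot":[0,0,0]},{"grip":0.7,"translation":[0,0,0],"delta_rot":[0,0,0]},{"grip":0.75,"translation":[0,0,0],"delta_rot":[0,0,0]},{"grip":0.8,"translation":[0,0,0],"delta_rot":[0,0,0]},{"grip":1,"translation":[0,0,0],"delta_rot":[0,0,0]}]}}

```text
time_s: 27.4
eef_pos: [580.9, -298.7, 42.9]
tool_rot: [0.691, 0.723, -0.0, 0.0]
contact_force: [-2.4, 0.8, 2.9]
opening: 0.152
grip_force: 59.0
```

```bash
python3 d.py "[579.6,-298.8,42]"
```

```text
27.4 [ 580.9 -298.7   42.9] tool delta [-0.  -1.3  0.9] y ang 2.62 tilt [ 0.     -0.0002] 0.152 59.0 [-2.4  0.8  2.9] [ 0.77  0.58 -0.49  1.54  0.29  1.1   0.26]
```

Gripped centrally. Now I turn it clockwise (+ about tool z) slowly.

Emit:
{"method": "apply_moves", "body": {"series": [{"grip":1,"translation":[0,0,0],"delta_rot":[0,0,1.5]},{"grip":1,"translation":[0,0,0],"delta_rot":[0,0,4]},{"grip":1,"translation":[0,0,0],"delta_rot":[0,0,7]},{"grip":1,"translation":[0,0,0],"delta_rot":[0,0,10]},{"grip":1,"translation":[0,0,0],"delta_rot":[0,0,13]},{"grip":1,"translation":[0,0,0],"delta_rot":[0,0,16]},{"grip":1,"translation":[0,0,0],"delta_rot":[0,0,19]},{"grip":1,"translation":[0,0,0],"delta_rot":[0,0,22]},{"grip":1,"translation":[0,0,0],"delta_rot":[0,0,24]},{"grip":1,"translation":[0,0,0],"delta_rot":[0,0,25]}]}}

```text
time_s: 28.4
eef_pos: [581.5, -298.8, 42.9]
tool_rot: [0.831, 0.556, 0.0, 0.001]
contact_force: [1.8, -0.1, 1.6]
opening: 0.146
grip_force: 58.9
```

```bash
python3 d.py "[580.9,-298.7,42.9]"; python3 -c "
from h import *
print(readout.get_state()['torque'])"
```

```text
28.4 [ 581.5 -298.8   42.9] tool delta [-0.1 -0.6  0. ] y ang -22.49 tilt [ 0.0013 -0.0006] 0.146 58.9 [ 1.8 -0.1  1.6] [ 0.71  0.56 -0.41  1.54  0.24  1.09 -0.15]
[-0.07315929 -0.39894704  0.13547501]
```

Emit:
{"method": "apply_moves", "body": {"series": [{"grip":1,"translation":[0,0,0],"delta_rot":[0,0,3]},{"grip":1,"translation":[0,0,0],"delta_rot":[0,0,7]},{"grip":1,"translation":[0,0,0],"delta_rot":[0,0,11]},{"grip":1,"translation":[0,0,0],"delta_rot":[0,0,15]},{"grip":1,"translation":[0,0,0],"delta_rot":[0,0,19]},{"grip":1,"translation":[0,0,0],"delta_rot":[0,0,23]},{"grip":1,"translation":[0,0,0],"delta_rot":[0,0,27]},{"grip":1,"translation":[0,0,0],"delta_rot":[0,0,31]},{"grip":1,"translation":[0,0,0],"delta_rot":[0,0,34]},{"grip":1,"translation":[0,0,0],"delta_rot":[0,0,35]}]}}

```text
time_s: 29.4
eef_pos: [582.2, -299.4, 42.9]
tool_rot: [0.96, 0.28, 0.001, 0.001]
contact_force: [6.4, -4.0, -2.4]
opening: 0.148
grip_force: 58.6
```

```bash
python3 d.py "[580.9,-298.7,42.9]"; python3 -c "
from h import *
print(readout.get_state()['torque'])"
```

```text
29.4 [ 582.2 -299.4   42.9] tool delta [-0.8 -1.3  0. ] y ang -57.52 tilt [ 0.0029 -0.0013] 0.148 58.6 [ 6.4 -4.  -2.4] [ 0.62  0.54 -0.29  1.54  0.17  1.08 -0.71]
[-0.5513833  -1.251052    0.06630953]
```

Turned 60°. Now I open gently, wait, then lift clear.

Emit:
{"method": "apply_moves", "body": {"series": [{"grip":1,"translation":[0,0,0],"delta_rot":[0,0,0]},{"grip":0.8,"translation":[0,0,0],"delta_rot":[0,0,0]},{"grip":0.7,"translation":[0,0,0],"delta_rot":[0,0,0]},{"grip":0.6,"translation":[0,0,0],"delta_rot":[0,0,0]},{"grip":0.4,"translation":[0,0,0],"delta_rot":[0,0,0]},{"grip":0.2,"translation":[0,0,0],"delta_rot":[0,0,0]},{"grip":0,"translation":[0,0,0],"delta_rot":[0,0,0]},{"grip":0,"translation":[0,0,0],"delta_rot":[0,0,0]},{"grip":0,"translation":[0,0,0],"delta_rot":[0,0,0]},{"grip":0,"translation":[0,0,0],"delta_rot":[0,0,0]}]}}

```text
time_s: 30.4
eef_pos: [580.9, -298.7, 42.7]
tool_rot: [0.96, 0.281, 0.0, 0.0]
contact_force: [-0.2, 0.6, 0.5]
opening: 0.497
grip_force: 0.0
```

Emit:
{"method": "apply_moves", "body": {"series": [{"grip":0,"translation":[0,0,-4],"delta_rot":[0,0,0]},{"grip":0,"translation":[0,0,-12],"delta_rot":[0,0,0]},{"grip":0,"translation":[0,0,-25],"delta_rot":[0,0,0]},{"grip":0,"translation":[0,0,-42],"delta_rot":[0,0,0]},{"grip":0,"translation":[0,0,-65],"delta_rot":[0,0,0]},{"grip":0,"translation":[0,0,-90],"delta_rot":[0,0,0]},{"grip":0,"translation":[0,0,-115],"delta_rot":[0,0,0]},{"grip":0,"translation":[0,0,-138],"delta_rot":[0,0,0]},{"grip":0,"translation":[0,0,-148],"delta_rot":[0,0,0]},{"grip":0,"translation":[0,0,-150],"delta_rot":[0,0,0]}]}}

```text
time_s: 31.4
eef_pos: [581.6, -298.9, 194.9]
tool_rot: [0.96, 0.281, 0.001, 0.001]
contact_force: [0.3, 0.2, 0.3]
opening: 0.499
grip_force: 0.0
```

```bash
python3 d.py "[580.9,-298.7,42.9]"; python3 - <<'E'
from g import *
d=grab('wrist','w11.png'); ax=np.array([580.3,-298.8])
a=np.radians(182.8-60); G=[*(ax+82*np.array([np.cos(a),np.sin(a)])),53]; u,v=proj(d,G); print('gear expected',np.round(G,1),u,v)
for h in hc(d,u,v,40,8,14,k=4,p2=20)[:3]: print(h,plane(d,h[0],h[1],53)[:2].round(1))
for th in (40,60):
    r=[(st[i].tolist()) for n,l,st,ce in [cv2.connectedComponentsWithStats((d['pixels'].max(2)<th).astype(np.uint8))] for i in range(1,n) if st[i,4]>200 and np.hypot(*(ce[i]-proj(d,[*ax,90])))<40]; print(r)
u,v=proj(d,[*ax,90]); m=(d['pixels'].max(2)<45).astype(np.uint8); n,l,st,ce=cv2.connectedComponentsWithStats(m); k=l[int(v),int(u)]
b=cv2.boxPoints(cv2.minAreaRect(np.argwhere(l==k)[:,::-1].astype(np.float32))); P=np.array([plane(d,*p,88)[:2] for p in b])
for i in (0,1): e=P[i+1]-P[i]; print('bar side',np.hypot(*e).round(1),np.degrees(np.arctan2(e[1],e[0])).round(1))
E
```

```text
31.4 [ 581.6 -298.9  194.9] tool delta [ -0.7  -1.  152. ] y ang -57.38 tilt [ 0.0028 -0.0015] 0.499 0.0 [0.3 0.2 0.3] [ 0.63  0.42 -0.31  1.39  0.13  1.35 -0.68]
gear expected [ 535.9 -229.9   53. ] 196.72978035622018 184.3725509091103
(np.float32(197.4), np.float32(182.1), np.float32(11.4)) [ 538.3 -229.3]
(np.float32(184.7), np.float32(167.8), np.float32(13.8)) [ 544.2 -211.2]
(np.float32(195.6), np.float32(184.3), np.float32(11.1)) [ 535.3 -228.8]
[[272, 157, 17, 66, 964]]
[[272, 157, 20, 66, 1025]]
bar side 13.5 -57.4
bar side 58.9 -147.0
```

The bar has turned 60° (-57.4° from +2.6°) and the gear is in its nest at the advanced position. The robot is clear, so I'm handing in.

```bash
python3 -c "
from cell import order
print(order.hand_in())"
```

```text
the job is handed in; nothing more can be done
None
```

I laid the spur gear hub up in the nest at the pointer and let go, then turned the carousel one click clockwise (bar measured about 60° round) and handed in at about 31 s with the arm clear. My first two attempts to grip the gear closed on nothing, because the fingertips sit about 21 mm above the reported TCP.

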